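# Tighten the window ring of an inspection light with a two-pin spanner

## Task

The window of the round inspection light has been cleaned and its brass retaining ring is only loosely screwed on. Take the blue-handled two-pin spanner from its wooden rest, get both pins fully down into the two holes of the ring before you turn anything, and turn the ring gently clockwise, with both pins staying in, until it stops. Never press or turn hard and keep the spanner off the glass; then stand the spanner back upright in its rest, let go, and leave the other things where they are.

Things in the scene. Friction and masses are not known exactly. Their poses are not given: they have to be found in the camera images.
- light: Inspection light: squat grey round housing fixed to the bench, 132 mm across its foot, 116 mm across its collar, 52 mm high. Origin at the centre of its underside, z up; a black connector sticks out on the +x side, a black panel with a green lamp on the -x side.
- collar_top (a point): Centre of the light's flat top, axes as the light's. The brass retaining ring lies here, flush: inner diameter 52, outer 86 mm. It has two pin holes opposite each other, 7.5 mm across, over 7 mm deep, 34.5 mm from this centre. Their angle is not measured and differs each time: at the start the line through them lies within 50 degrees of y, to either side. See or feel for them.
- ring (a joint): The brass ring, in rad: grows as it turns clockwise (from above), stops hard at 1.0 (home), starts at 0.05 to 0.3. It gives the turn to go, not where the holes stand. An even friction of about 0.25 N m holds the ring; pins rubbing on it lightly do not turn it. A stiff arm overloads it (over 25 N a pin) some 0.03 rad past home, or by pushing down off the holes: go in small steps and feel.
- spanner_grip (a point): Centre of the blue upright handle (18 mm thick along x, 32 wide along y, 56 high along z) of the two-pin spanner, 0.13 to 0.21 kg. A steel crossbar 86 mm long along y, 14 wide, 10 high, has its underside 50 mm below this point; a 15 mm thick neck joins them. Two pins, 6 mm thick, tips bevelled 0.6 mm, stand 7 mm down from the bar. Starts in its rest, z up.
- pin_a (a point): Centre of the lower end of the spanner's pin on its +y side (57 mm below and 34.5 mm beside the handle's centre); axes as the spanner's.
- pin_b (a point): Centre of the lower end of the spanner's pin on its -y side; axes as the spanner's.
- rest_top (a point): Wooden rest fixed to the bench: block 118 mm long along y, 56 mm along x, 26 mm high. This point is the centre of its top face, z is up. Two holes 12 mm across and 14 mm deep, 34.5 mm either side of this point along y, take the pins; the spanner's bar then lies flat on the top face, either way round.
- window: The round glass window inside the ring, 60 mm across, its upper face 48 mm above the bench; its origin is the centre of the light's underside.
- alcohol: White alcohol bottle with blue collar, 60 mm across and 138 mm high, behind the work. Origin at the centre of its underside. Not to be moved.
- swabs: Clear jar of cotton swabs, 53 mm across and 81 mm high, behind the work. Origin at the centre of its underside. Not to be moved.
- driver: Orange-handled screwdriver lying on the bench, 188 mm long along its y, 26 mm thick. Not to be moved.
- tape: Amber roll of tape lying flat, 77 mm across, 18 mm high. Not to be moved.
Not all that is in view belongs to the job. Of the things that look like the part that bears spanner_grip, the larger one is meant.

How it is judged:
By the outcome, as a careful person would: the job done as asked, in the order asked, and still so for the second after the job is handed in, with the robot touching nothing.
It also fails if it takes over 72 s, if anything falls off the work surface, if the arm or the gripper's body presses on something with over 40 N, if the wrist force passes 120 N, or if a joint passes its speed limit or range.

## Robot

A 6-joint arm with a two-finger parallel gripper is mounted at the origin on the work surface; the furniture and walls round the work are solid. World frame = base frame: x ahead of the robot, y to its left, z up, the work surface at z = 0. Lengths are in mm, angles in rad, forces in N, time in s.
With the tool pointing down it reaches from about 275 to 725 mm from the base axis. Payload 15.9 kg.
Tool frame: the origin (TCP) lies at the very end of the fingers, on their centre line; the grasp point (between the pads) lies 19 mm behind it (ctrl.hold_point_z is the distance from the TCP to the grasp point, in mm); x points along the fingers, z is the direction in which the jaws open and shut, and the axes are right-handed (so a half turn about x gives the same grasp; the last joint's range is limited). The gripper opens to 85 mm and grips with 20 to 120 N. Pads are 22 mm wide; open, the fingers measure 114 mm over their backs; the gripper's body (76 mm by 85 mm) begins 54 mm behind the grasp point. The pads swing forward as they close: fully open they stand 13 mm farther back than shut.
Start: joints at [-1.197, 0.213, -0.034, 1.323, 0, 1.571], TCP at [182.571, -465.46, 231.306] pointing down, gripper open.
Joint ranges: [-2.98, 2.98], [-0.74, 1.72], [-1.14, 1.35], [-2.1, 2.04], [-1.57, 1.44], [-3.14, 3.14]. Speed limits (rad/s): [1.89, 1.89, 2.39, 2.57, 3.14, 3.14].

## Interface

Orientations are given as a unit quaternion [w, x, y, z].
In Python, from plant import ctrl gives the robot as it stands.
- The arm moves only by the tool arm_command, never from a script. Its argument "series" is a list of rows, each an object with "claw": the opening, from 0 (shut) to 1 (fully open); "delta_pos": the shift along the world's x, y, z scaled (see below), a list of three; "spin": the turn about the world's z scaled (see below). A call has 1 to 20 rows; each row shifts and turns the pose as measured when the row begins; what a row does not reach is not made up. The controller multiplies each number of a shift by 25 mm and each number of a turn by 0.08 rad. A row lasts 1/8 s, in which the tool goes at most 62.5 mm and 10.7 degrees, less where a joint would pass 70% of its speed; a pose out of reach is approached as far as the arm can. A call with a number of a shift or a turn outside -1 to 1 is refused whole. A call with a gripper value outside its range is refused whole. The fingers move at their own pace and stop on an object; "force" is the grip in N (left out, the last holds). Time passes only in rows, so rows that do not move let the fingers close. It gives the time, the measured TCP pose, the force and the opening at its end, in the units of the state.
- ctrl.sense(): the state, without advancing time (a new reading comes with each control period).
- ctrl.get_image(name): name is "side" or "top"; returns a dict with "color" (384x512x3 uint8, blue, green, red), "fx", "fy", "cx", "cy" (pixels), "R" (3x3) and "t" (3): a world point X has camera coordinates R X + t. Camera axes: x right, y down, z forward; pixel columns grow to the right and rows downward; lengths in mm; the calibration is good to about 2 mm. A picture is of the moment at which its call begins. There is no depth.
- ctrl.sign_off(): hands the job in, once; it reports no verdict.
The state is a dict: "time": time; "qpos": joint angles; "qvel": joint speeds; "joint_torque": joint torques, N m; "tool_pos": TCP position; "tool_rot": TCP orientation; "wrist_force": force on the tool from outside, world axes, zero at the start; "wrist_torque": the same for the moment, N m; "gripper_width": finger opening in mm.
Only numpy, scipy, OpenCV 4.12 (cv2) and the standard library are available. Lean on these libraries where they do the work, as an engineer would, in place of code of your own. Each camera call takes 0.05 s, during which the arm holds its last target. There are 200 camera calls.

## Working session

There is one attempt and no reset: what is moved stays moved. The work goes in short steps, Python scripts to look and compute and a tool call to move; the robot and the scene stay as the last step left them, time stands still between calls to the robot, and variables do not carry over. Pictures are saved under pics/ and viewed, about 8 in all and at most 12, crops included, and the job is handed in when it is done.

Besides the shell and the picture viewer there is one more tool, called after "Call:" by a JSON object that holds its "fn" and its "kwargs". arm_command: Moves the arm, as the interface text tells. Shifts and turns lie within -1 to 1; 1 stands for 25 mm of shift or 0.08 rad of turn. Its arguments: {"type":"object","properties":{"series":{"type":"array"},"force":{"type":"number"}},"required":["series"]}

```bash
mkdir -p pics; ls; cat > h.py <<'E'
import numpy as np, cv2
from plant import ctrl
def cam(n):
    i=ctrl.get_image(n); i['R']=np.array(i['R']);i['t']=np.array(i['t']);return i
def proj(i,X):
    c=np.atleast_2d(X)@i['R'].T+i['t']; return np.c_[i['fx']*c[:,0]/c[:,2]+i['cx'],i['fy']*c[:,1]/c[:,2]+i['cy']]
def ray(i,u,v,z):
    d=i['R'].T@np.array([(u-i['cx'])/i['fx'],(v-i['cy'])/i['fy'],1]); o=-i['R'].T@i['t']; return o+d*(z-o[2])/d[2]
E
python3 - <<'E'
from h import *
print(ctrl.sense())
for n in('top','side'):
    i=cam(n); print(n,i['fx'],i['cx'],i['cy'],i['R'].round(3).tolist(),i['t'], -i['R'].T@i['t'])
    cv2.imwrite(f'pics/{n}0.png',cv2.resize(i['color'],(800,600),interpolation=cv2.INTER_CUBIC))
E
```

```text
pics
{'time': 0.0, 'qpos': array([-1.19697286e+00,  2.13352902e-01, -3.50854968e-02,  1.32350927e+00,
        9.60323563e-06,  1.57077524e+00]), 'qvel': array([-0.00070629, -0.00052341, -0.0010218 ,  0.00022942,  0.00043827,
        0.000188  ]), 'joint_torque': array([ 8.04256008e-03, -6.86169362e+01,  4.87114298e+01,  1.76062802e-02,
        4.51027427e-04,  9.51257846e-06]), 'tool_pos': array([ 182.46062768, -465.13402903,  230.80732011]), 'tool_rot': array([ 0.58387376,  0.39860466,  0.58454255, -0.39814038]), 'wrist_force': array([-0.20625097, -0.26908829, -0.36061922]), 'wrist_torque': array([ 0.01846785, -0.0441935 ,  0.00863605]), 'gripper_width': 85.32422800696446}
top 366.54717699805167 258.6971641143951 190.37634254822106 [[-0.01, -0.999, 0.033], [-0.995, 0.007, -0.095], [0.095, -0.034, -0.995]] [-11.3815481  493.9121422  905.67274697] [405.45984357  16.21132751 948.50481104]
side 416.1481099055143 258.5784006669153 189.41122280692971 [[0.997, 0.071, -0.006], [0.039, -0.615, -0.787], [-0.059, 0.785, -0.617]] [-455.8506038    42.36361522 1035.04643165] [ 514.51522098 -754.16234321  668.90119749]
```

View pics/top0.png

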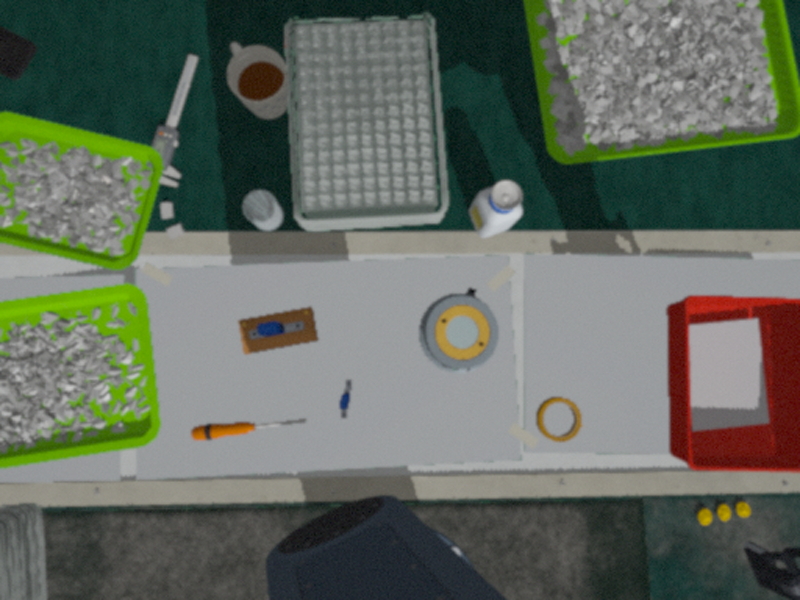

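View pics/side0.png

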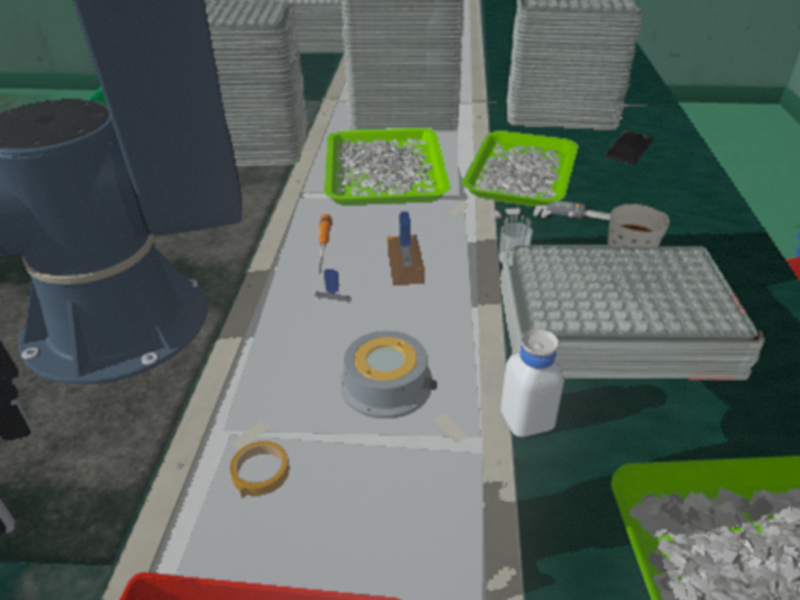

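Two candidates for the spanner: one at top (270,328), standing in the wooden rest, and a smaller one at (345,398), lying on the bench. The one in the rest is larger and fits the description. The light is at (460,332), with dark pin holes seen near (443,320) and (481,344). I'll enlarge both and measure.

```bash
cat > m.py <<'E'
from h import *
ims={}
for n in('top','side'):
    f=[cam(n) for _ in range(8)]; f[0]['color']=np.mean([x['color'] for x in f],0).astype(np.uint8); ims[n]=f[0]
np.save('ims.npy',ims,allow_pickle=True)
E
python3 - <<'E'
from m import *
i=ims['top']; c=i['color']
def crop(c,x,y,w,h,s): return cv2.resize(c[y:y+h,x:x+w],(w*s,h*s),interpolation=cv2.INTER_CUBIC)
a=crop(c,150,190,55,40,7); b=crop(c,267,186,55,54,7)
s=ims['side']['color']; d=crop(s,240,130,40,60,5); e=crop(s,215,208,65,60,5)
C=np.zeros((600,790,3),np.uint8)
C[:280,:385]=a; C[:378,390:775]=b; C[290:590,:200]=d; C[290:590,205:205+325][:, :180]=e[:,70:250]
cv2.imwrite('pics/crop1.png',C)
for n in ims:
    i=ims[n]; hsv=cv2.cvtColor(i['color'],cv2.COLOR_BGR2HSV)
    for nm,lo,hi,z in(('wood',(5,110,60),(14,220,190),26),('brass',(15,120,120),(28,255,255),52),('blue',(105,140,30),(125,255,255),78)):
        m=cv2.inRange(hsv,lo,hi); k,l,st,ce=cv2.connectedComponentsWithStats(m)
        for j in range(1,k):
            if st[j,4]>40:
                r=cv2.minAreaRect(np.argwhere(l==j)[:,::-1].astype(np.float32))
                print(n,nm,st[j],ce[j].round(1),ray(i,*ce[j],z).round(1),'rect',np.round(r[0],1),np.round(r[1],1),round(r[2],1))
E
```

```text
top wood [153  40  28  24  77] [166.5  50.9] [860.  220.7  26. ] rect [166.5  51.5] [23. 27.] 90.0
top brass [279 196  34  34 520] [295.5 212.4] [ 436.2 -104.4   52. ] rect [295.5 212.5] [33. 33.] 90.0
top brass [345 255  27  27 179] [358.  268.5] [ 298.6 -254.4   52. ] rect [358. 268.] [26. 26.] 90.0
top brass [135 271  27   9 147] [146.9 274.8] [291.1 253.8  52. ] rect [147.9 274.9] [ 6.2 26.6] 84.3
top brass [459 323   9  11  70] [463.2 328. ] [ 153.6 -505.8   52. ] rect [463.2 327.9] [9.8 7.6] 63.4
top brass [472 322   9   9  68] [475.5 326.1] [ 157.2 -536.5   52. ] rect [476. 326.] [8. 8.] 90.0
top brass [447 326   9  10  74] [451.1 330.6] [ 148.  -475.6   52. ] rect [451.  330.5] [9. 8.] 90.0
top blue [165 206  16   9 103] [172.5 210. ] [443.6 189.8  78. ] rect [172.5 210. ] [ 7.3 15.1] 78.7
side wood [204 137   8  19  63] [208.2 145.6] [292.2 260.3  26. ] rect [207.7 146.1] [ 6.1 18.2] 4.8
side wood [249 154   7  19  61] [251.9 162. ] [425.6 184.6  26. ] rect [252.5 162.8] [18.2  5.1] 81.9
side brass [227 216  39  27 480] [246.1 229.1] [ 438.1 -108.2   52. ] rect [246. 229.] [26. 38.] 90.0
side brass [148 283  36  32 285] [164.  300.2] [ 308.3 -301.6   52. ] rect [164.7 297.4] [28.2 37.6] 63.4
side blue [334 224  20  11  99] [342.3 230.4] [ 637.8 -126.5   78. ] rect [342.4 230.4] [19.9  7.2] 17.4
```

View pics/crop1.png

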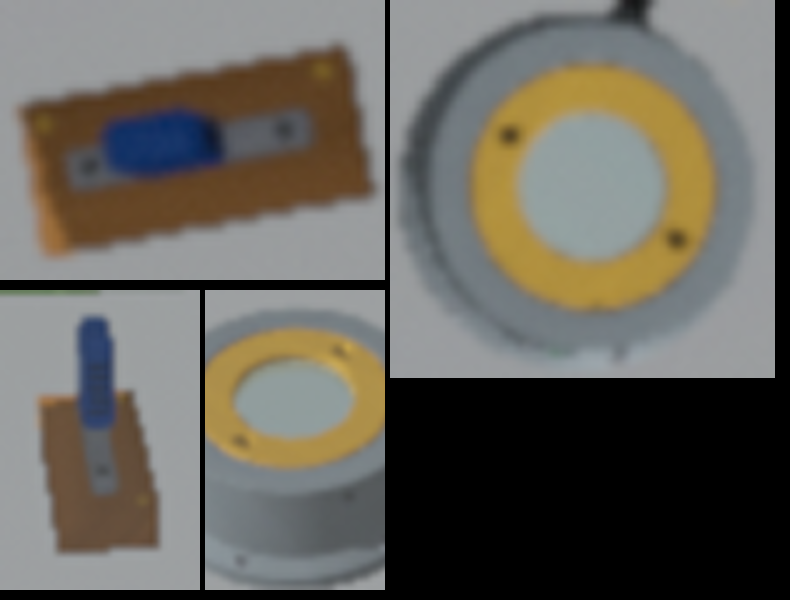

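The crop confirms it: the large spanner stands in the rest with its bar-end dots near crop (90,165) and (285,131). The ring holes are at crop (510,134) and (677,239), and both also show in the side view. Next I refine these with centroids in both cameras.

```bash
cat >> h.py <<'E'
def dark(i,u,v,r=3.2,bg=None):
    g=cv2.cvtColor(i['color'],cv2.COLOR_BGR2GRAY).astype(float)
    for _ in range(6):
        yy,xx=np.mgrid[:g.shape[0],:g.shape[1]]; m=(np.hypot(xx-u,yy-v)<=r)
        w=np.clip(np.percentile(g[m],60)-g,0,None)*m
        if w.sum()==0: break
        u,v=(w*xx).sum()/w.sum(),(w*yy).sum()/w.sum()
    return u,v
def tri(pa):  # [(img,uv)...]
    A=[];b=[]
    for i,(u,v) in pa:
        P=np.c_[i['R'],i['t']]; x=(u-i['cx'])/i['fx']; y=(v-i['cy'])/i['fy']
        for row in (P[0]-x*P[2],P[1]-y*P[2]): A.append(row[:3]);b.append(-row[3])
    return np.linalg.lstsq(np.array(A),np.array(b),rcond=None)[0]
E
python3 - <<'E'
from h import *
ims=np.load('ims.npy',allow_pickle=True).item(); T,S=ims['top'],ims['side']
print(cv2.__version__)
def back(x,y,x0,y0,s,ox=0,oy=0): return x0+(x-ox+.5)/s-.5, y0+(y-oy+.5)/s-.5
pt={'h1':back(510,134,267,186,7,390),'h2':back(677,239,267,186,7,390),'ba':back(90,165,150,190,7),'bb':back(285,131,150,190,7)}
# side crop e shown from col 70
ps={'h2':back(240-205+70,440,215,208,5,0,290),'h1':back(341-205+70,351,215,208,5,0,290),'bb':back(102,469,240,130,5,0,290)}
zz={'h1':52,'h2':52,'ba':36,'bb':36}; R={}
for k in pt:
    p=dark(T,*pt[k],2.6); R[k]=ray(T,*p,zz[k]); print(k,'top',np.round(pt[k],2),np.round(p,2),R[k].round(1),end=' ')
    if k in ps:
        q=dark(S,*ps[k],2.2); print('side',np.round(ps[k],2),np.round(q,2),ray(S,*q,zz[k]).round(1),'tri',tri([(T,p),(S,q)]).round(1),end='')
    print()
for a,b in(('h1','h2'),('ba','bb')):
    d=R[a]-R[b]; print('mid',((R[a]+R[b])/2).round(1),'len',np.linalg.norm(d),'ang of +y axis',np.degrees(np.arctan2(-d[0],d[1])))
# brass ring ellipse center, holes closed
for n,i in ims.items():
    hsv=cv2.cvtColor(cv2.resize(i['color'],None,fx=4,fy=4,interpolation=cv2.INTER_CUBIC),cv2.COLOR_BGR2HSV)
    m=cv2.inRange(hsv,(15,100,90),(28,255,255)); cs,_=cv2.findContours(m,cv2.RETR_EXTERNAL,cv2.CHAIN_APPROX_NONE)
    u0=(295,212) if n=='top' else (246,229)
    c=min([c for c in cs if len(c)>150],key=lambda c:np.hypot(*(c[:,0].mean(0)/4-u0)))
    w=np.array([ray(i,*((p+.5)/4-.5),52)[:2] for p in c[:,0]]); e=cv2.fitEllipse(w.astype(np.float32)); print(n,'ring',np.round(e[0],1),np.round(e[1],1))
    m=cv2.inRange(hsv,(5,90,40),(14,230,140))
E
```

```text
4.12.0
h1 top [283.71 204.71] [283.59 204.89] [454.9 -75.5  52. ] side [255.8 219.8] [255.3  219.88] [455.6 -77.7  52. ] tri [455.2 -75.7  50.1]
h2 top [307.57 219.71] [307.48 219.76] [ 417.9 -133.6   52. ] side [235.6 237.6] [235.7  237.76] [ 418.9 -135.6   52. ] tri [ 418.3 -133.8   50.2]
ba top [162.43 213.14] [167.07 210.56] [444.2 211.5  36. ] 
bb top [190.29 208.29] [190.06 207.85] [450.4 155.2  36. ] side [260.  165.4] [260.06 165.57] [450.2 154.4  36. ] tri [450.3 155.2  35.4]
mid [ 436.4 -104.5   52. ] len 68.85254978140176 ang of +y axis -32.46758926646151
mid [447.3 183.4  36. ] len 56.71050790791933 ang of +y axis 6.275044536987123
top ring [ 436.7 -104.4] [84.5 85.1]
side ring [ 438.2 -106.8] [83.8 84.6]
```

```bash
python3 - <<'E'
from h import *
from scipy.spatial.transform import Rotation as Ro
ims=np.load('ims.npy',allow_pickle=True).item(); T=ims['top']
a=ray(T,*dark(T,162.43,213.14,1.8),36); b=ray(T,190.06,207.85,36); d=a-b
print(a,b,(a+b)/2,np.linalg.norm(d[:2]),np.degrees(np.arctan2(-d[0],d[1])))
# wood block
im=cv2.resize(T['color'],None,fx=4,fy=4,interpolation=cv2.INTER_CUBIC); hsv=cv2.cvtColor(im,cv2.COLOR_BGR2HSV)
print(hsv[int(221*4),int(158*4)+40],hsv[202*4,190*4])
m=np.zeros(hsv.shape[:2],np.uint8); sub=cv2.inRange(hsv,(0,80,30),(16,255,125)); m[186*4:232*4,148*4:206*4]=sub[186*4:232*4,148*4:206*4]
cs,_=cv2.findContours(m,cv2.RETR_EXTERNAL,cv2.CHAIN_APPROX_NONE); c=max(cs,key=cv2.contourArea)
w=np.array([ray(T,*((p+.5)/4-.5),26)[:2] for p in c[:,0]]).astype(np.float32); print(cv2.minAreaRect(w))
s=ctrl.sense(); q=s['tool_rot']; M=Ro.from_quat(np.r_[q[1:],q[0]]).as_matrix(); print(M.round(3), np.degrees(np.arctan2(M[1,2],M[0,2])))
E
```

```text
[437.6512928  222.67299362  36.        ] [450.38931966 155.17074317  36.        ] [444.02030623 188.92186839  36.        ] 68.69360337652557 10.686349347894478
[ 15 160 102] [ 14 155  92]
((443.38818359375, 187.40965270996094), (53.420658111572266, 116.65648651123047), 10.28657054901123)
[[-0.     0.931  0.365]
 [ 0.     0.365 -0.931]
 [-1.    -0.    -0.   ]] -68.58479642065075
```

Call:
{"fn": "arm_command", "kwargs": {"series": [{"claw":1,"delta_pos":[0.5,1,0],"spin":0.9},{"claw":1,"delta_pos":[0.5,1,0],"spin":0.9},{"claw":1,"delta_pos":[0.5,1,0],"spin":0.9},{"claw":1,"delta_pos":[0.5,1,0],"spin":0.9},{"claw":1,"delta_pos":[0.5,1,0],"spin":0.9},{"claw":1,"delta_pos":[0.5,1,0],"spin":0.9},{"claw":1,"delta_pos":[0.5,1,0],"spin":0.9},{"claw":1,"delta_pos":[0.5,1,0],"spin":0.9},{"claw":1,"delta_pos":[0.5,1,0],"spin":0.9},{"claw":1,"delta_pos":[0.5,1,0],"spin":0.9},{"claw":1,"delta_pos":[0.5,1,0],"spin":0.9},{"claw":1,"delta_pos":[0.5,1,0],"spin":0.9},{"claw":1,"delta_pos":[0.5,1,0],"spin":0.9},{"claw":1,"delta_pos":[0.5,1,0],"spin":0.9},{"claw":1,"delta_pos":[0.5,1,0],"spin":0.9},{"claw":1,"delta_pos":[0.5,1,0],"spin":0.9},{"claw":1,"delta_pos":[0.5,1,0],"spin":0.9},{"claw":1,"delta_pos":[0.5,1,0],"spin":0.9},{"claw":1,"delta_pos":[0.5,1,0],"spin":0.9},{"claw":1,"delta_pos":[0.5,1,0],"spin":0.9}], "force": 30}}

```text
time: 3.4
tool_pos: [438.6, 50.2, 232.5]
tool_rot: [0.702, -0.101, 0.698, 0.101]
wrist_force: [-0.0, -0.0, -0.1]
gripper_width: 85.4
```

```bash
cat >> h.py <<'E'
def st(x=None,y=None,z=None,yaw=None):
    from scipy.spatial.transform import Rotation as Ro
    s=ctrl.sense(); q=s['tool_rot']; M=Ro.from_quat(np.r_[q[1:],q[0]]).as_matrix(); a=np.degrees(np.arctan2(M[1,2],M[0,2]))
    p=s['tool_pos']; print('t',round(s['time'],2),'p',p.round(2),'yaw',a.round(2),'tilt',M[:,0].round(3),'F',s['wrist_force'].round(2),'M',s['wrist_torque'].round(3),'w',round(s['gripper_width'],1),'q6',s['qpos'][5].round(2))
    if x is not None: print('units to go',(((np.array([x,y,z])-p)/25)).round(3),'spin',round(np.radians((yaw-a+90)%180-90)/.08,3))
E
python3 -c "
from h import *
st(444,188.6,231,10.5)"
```

```text
t 3.4 p [438.55  50.21 232.45] yaw 16.48 tilt [ 0.005  0.001 -1.   ] F [-0.03 -0.05 -0.11] M [-0.022  0.043 -0.047] w 85.4 q6 1.4
units to go [ 0.218  5.536 -0.058] spin -1.304
```

Call:
{"fn": "arm_command", "kwargs": {"series": [{"claw":1,"delta_pos":[0.04,1,0],"spin":-0.25},{"claw":1,"delta_pos":[0.04,1,0],"spin":-0.25},{"claw":1,"delta_pos":[0.04,1,0],"spin":-0.25},{"claw":1,"delta_pos":[0.04,1,0],"spin":-0.25},{"claw":1,"delta_pos":[0.04,1,0],"spin":-0.25},{"claw":1,"delta_pos":[0,0.5,-0.5],"spin":0},{"claw":1,"delta_pos":[0,0,-0.8],"spin":0},{"claw":1,"delta_pos":[0,0,-0.8],"spin":0},{"claw":1,"delta_pos":[0,0,-0.2],"spin":0}]}}

```text
time: 4.53
tool_pos: [443.5, 193.2, 171.0]
tool_rot: [0.706, -0.067, 0.702, 0.067]
wrist_force: [-0.0, -0.4, -0.3]
gripper_width: 85.1
```

```bash
python3 -c "
from h import *
st(444,188.6,62,10.5)"
```

```text
t 4.53 p [443.49 193.24 171.05] yaw 10.88 tilt [ 0.005 -0.    -1.   ] F [-0.01 -0.38 -0.33] M [-0.029  0.04  -0.003] w 85.1 q6 1.79
units to go [ 0.02  -0.186 -4.362] spin -0.083
```

Call:
{"fn": "arm_command", "kwargs": {"series": [{"claw":1,"delta_pos":[0.02,-0.18,-0.5],"spin":-0.08},{"claw":1,"delta_pos":[0,0,-0.9],"spin":0},{"claw":1,"delta_pos":[0,0,-0.9],"spin":0},{"claw":1,"delta_pos":[0,0,-0.9],"spin":0},{"claw":1,"delta_pos":[0,0,-0.8],"spin":0},{"claw":1,"delta_pos":[0,0,-0.25],"spin":0},{"claw":1,"delta_pos":[0,0,0],"spin":0}]}}

```text
time: 5.4
tool_pos: [444.9, 186.0, 61.2]
tool_rot: [0.707, -0.064, 0.702, 0.063]
wrist_force: [-0.3, -0.2, -0.2]
gripper_width: 85.4
```

```bash
python3 -c "
from h import *
st(444,188.6,62,10.5)
i=cam('side');cv2.imwrite('pics/g1.png',cv2.resize(i['color'][90:220,180:340],(800,650))[:600])"
```

```text
t 5.4 p [444.91 186.03  61.16] yaw 10.34 tilt [ 0.007 -0.    -1.   ] F [-0.29 -0.25 -0.22] M [ 0.013 -0.022 -0.044] w 85.4 q6 1.79
units to go [-0.037  0.103  0.033] spin 0.034
```

View pics/g1.png

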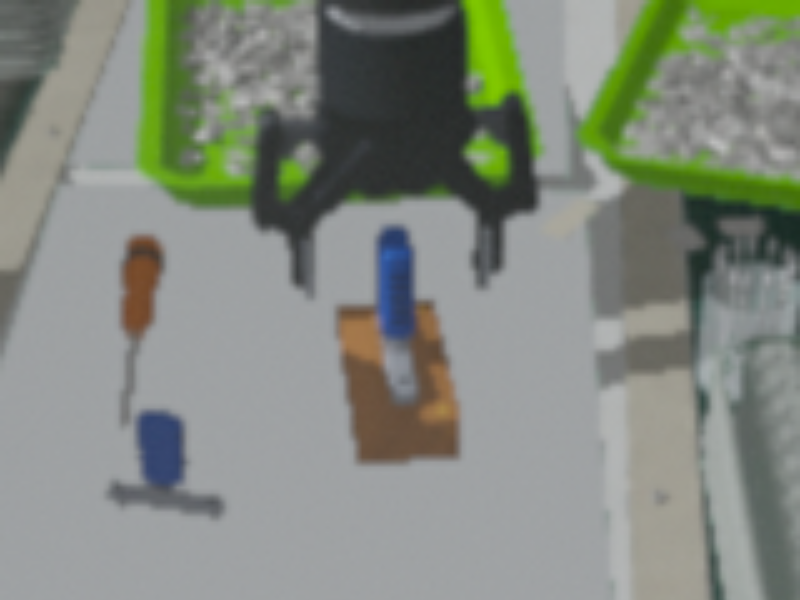

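The gripper straddles the handle: fingertips near (300,290) and (485,285), handle at (395,280). Closing now.

Call:
{"fn": "arm_command", "kwargs": {"series": [{"claw":1,"delta_pos":[-0.03,0.1,0.03],"spin":0.03},{"claw":0,"delta_pos":[0,0,0],"spin":0},{"claw":0,"delta_pos":[0,0,0],"spin":0},{"claw":0,"delta_pos":[0,0,0],"spin":0},{"claw":0,"delta_pos":[0,0,0],"spin":0},{"claw":0,"delta_pos":[0,0,0],"spin":0},{"claw":0,"delta_pos":[0,0,0],"spin":0},{"claw":0,"delta_pos":[0,0,0],"spin":0}], "force": 60}}

```text
time: 6.45
tool_pos: [445.5, 189.4, 64.1]
tool_rot: [0.708, -0.065, 0.7, 0.065]
wrist_force: [0.0, 0.4, 0.2]
gripper_width: 17.0
```

```bash
python3 -c "
from h import *
st(444,188.6,62,10.5)"
```

```text
t 6.45 p [445.5  189.38  64.1 ] yaw 10.5 tilt [ 0.01   0.001 -1.   ] F [0.02 0.35 0.21] M [0.012 0.041 0.035] w 17.0 q6 1.79
units to go [-0.06  -0.031 -0.084] spin -0.001
```

Call:
{"fn": "arm_command", "kwargs": {"series": [{"claw":0,"delta_pos":[0,0,0.4],"spin":0},{"claw":0,"delta_pos":[0,0,0.8],"spin":0},{"claw":0,"delta_pos":[0,0,1],"spin":0},{"claw":0,"delta_pos":[0,0,0.9],"spin":0},{"claw":0,"delta_pos":[0,-0.5,0],"spin":-0.5},{"claw":0,"delta_pos":[0,-0.95,0],"spin":-0.9},{"claw":0,"delta_pos":[0,-0.95,0],"spin":-0.9},{"claw":0,"delta_pos":[0,-0.95,0],"spin":-0.9},{"claw":0,"delta_pos":[0,-0.95,0],"spin":-0.9},{"claw":0,"delta_pos":[0,-0.95,0],"spin":-0.9},{"claw":0,"delta_pos":[0,-0.95,0],"spin":-0.9},{"claw":0,"delta_pos":[0,-0.95,0],"spin":-0.9},{"claw":0,"delta_pos":[0,-0.95,0],"spin":-0.9},{"claw":0,"delta_pos":[0,-0.95,0],"spin":-0.9},{"claw":0,"delta_pos":[0,-0.95,0],"spin":-0.5},{"claw":0,"delta_pos":[0,-0.5,0],"spin":0},{"claw":0,"delta_pos":[0,0,0],"spin":0}]}}

```text
time: 8.57
tool_pos: [436.4, -88.7, 137.6]
tool_rot: [0.676, 0.203, 0.677, -0.208]
wrist_force: [0.2, 0.2, -1.3]
gripper_width: 17.3
```

```bash
python3 -c "
from h import *
st(436.5,-104.4,120,-32.5)"
```

```text
t 8.57 p [436.45 -88.71 137.6 ] yaw -33.77 tilt [-0.004 -0.005 -1.   ] F [ 0.25  0.19 -1.27] M [0.006 0.025 0.019] w 17.3 q6 1.96
units to go [ 0.002 -0.628 -0.704] spin 0.278
```

Call:
{"fn": "arm_command", "kwargs": {"series": [{"claw":0,"delta_pos":[0,-0.6,-0.5],"spin":0.25},{"claw":0,"delta_pos":[0,-0.03,-0.4],"spin":0.02},{"claw":0,"delta_pos":[0,0,-0.2],"spin":0},{"claw":0,"delta_pos":[0,0,0],"spin":0}]}}

```text
time: 9.07
tool_pos: [436.1, -102.4, 108.8]
tool_rot: [0.678, 0.195, 0.68, -0.199]
wrist_force: [0.4, 0.2, -1.5]
gripper_width: 17.3
```

```bash
python3 - <<'E'
from m import *
st(436.5,-104.4,107,-32.5)
np.save('ims2.npy',ims,allow_pickle=True)
T,S=ims['top'],ims['side']
for n,i in ims.items(): print(n,proj(i,[[436.5,-104.4,52]]))
a=cv2.resize(S['color'][170:250,205:290],None,fx=7,fy=7,interpolation=cv2.INTER_CUBIC)
b=cv2.resize(T['color'][170:250,265:335],None,fx=2.7,fy=2.7,interpolation=cv2.INTER_CUBIC)
C=np.zeros((600,800,3),np.uint8); C[:560,:595]=a; C[:b.shape[0],600:600+b.shape[1]]=b
cv2.imwrite('pics/hov.png',C)
E
```

```text
t 9.88 p [ 436.34 -103.05  109.06] yaw -32.43 tilt [-0.003 -0.005 -1.   ] F [ 0.15 -0.62 -0.96] M [ 0.019 -0.008 -0.019] w 17.0 q6 1.91
units to go [ 0.007 -0.054 -0.082] spin -0.016
top [[295.46953523 212.27680575]]
side [[245.48879029 227.86504621]]
```

View pics/hov.png

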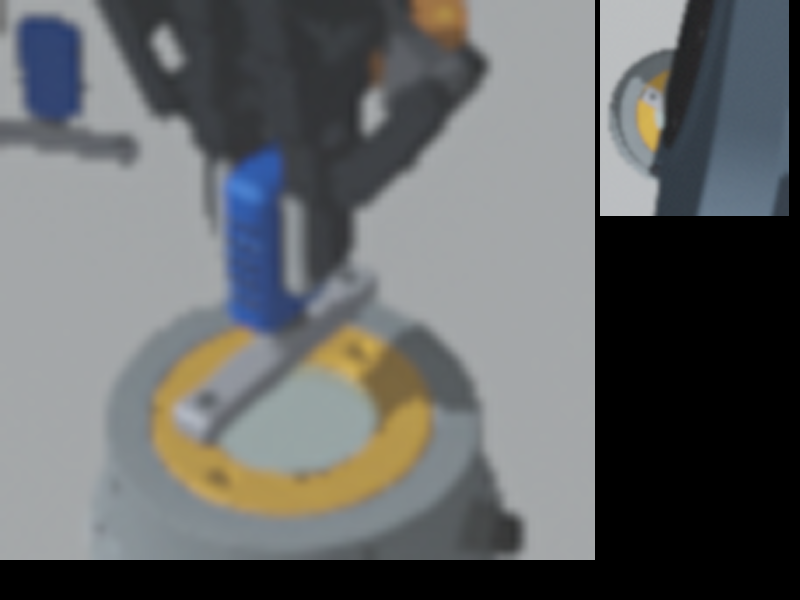

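The side view shows bar dots at (207,398) and (348,272), above holes at (217,477) and (353,350). The top view shows one bar dot at (653,97). Next I compute the offsets between dots and holes.

```bash
cat > rel.py <<'E'
from h import *
def rel(ims,ztop,sd,td):
    T,S=ims['top'],ims['side']; h1=np.array([454.9,-75.5]);h2=np.array([417.9,-133.6])
    H={'top1':(283.59,204.89),'s1':(255.3,219.88),'s2':(235.7,237.76)}
    p=dark(T,*td,2.0); g=ray(T,*p,ztop)[:2]-ray(T,*H['top1'],52)[:2]; print('top dot',np.round(td,2),np.round(p,2),'pin1-hole1',g.round(2))
    r={}
    for k,uv in zip(('s1','s2'),sd):
        q=dark(S,*uv,2.0); r[k]=ray(S,*q,ztop)[:2]; print(k,np.round(uv,2),np.round(q,2),'pin-hole',(r[k]-ray(S,*H[k],52)[:2]).round(2))
    d=r['s1']-r['s2']; print('len',np.linalg.norm(d).round(2),'ang',np.degrees(np.arctan2(-d[0],d[1])).round(2))
E
python3 - <<'E'
from rel import *
ims=np.load('ims2.npy',allow_pickle=True).item()
f=lambda x,y,s,ox,oy:((x+.5)/s-.5+ox,(y+.5)/s-.5+oy)
rel(ims,81.06,[f(348,272,7,205,170),f(207,398,7,205,170)],f(53,97,2.7,265,170))
print('holes now side',dark(ims['side'],*f(353,350,7,205,170),2.2),dark(ims['side'],*f(217,477,7,205,170),2.2))
E
```

```text
top dot [284.31 205.61] [284.26 205.12] pin1-hole1 [-2.17  1.38]
s1 [254.29 208.43] [252.66 204.53] pin-hole [-6.82 17.45]
s2 [234.14 226.43] [234.24 226.69] pin-hole [-2.15  2.65]
len 79.55 ang -23.74
holes now side (np.float64(255.34579439252337), np.float64(219.90654205607476)) (np.float64(235.68316831683168), np.float64(237.77227722772278))
```

```bash
python3 - <<'E'
from rel import *
ims=np.load('ims2.npy',allow_pickle=True).item();S=ims['side']
for z in(80.06,81.06):
    a=ray(S,254.29,208.43,z);b=ray(S,234.2,226.55,z);d=a-b
    print(z,(a-ray(S,255.3,219.88,52)).round(2),(b-ray(S,235.7,237.76,52)).round(2),np.linalg.norm(d),np.degrees(np.arctan2(-d[0],d[1])))
st(436.34+2.2,-103.05-1.7,102,-32.43)
E
```

```text
80.06 [-2.34  5.8  28.06] [-2.46  4.12 28.06] 70.13486645315814 -31.6587456890557
81.06 [-2.24  4.64 29.06] [-2.29  3.06 29.06] 70.01575986423137 -31.658745689055678
t 9.88 p [ 436.34 -103.05  109.06] yaw -32.43 tilt [-0.003 -0.005 -1.   ] F [ 0.15 -0.62 -0.96] M [ 0.019 -0.008 -0.019] w 17.0 q6 1.91
units to go [ 0.088 -0.068 -0.282] spin -0.001
```

Call:
{"fn": "arm_command", "kwargs": {"series": [{"claw":0,"delta_pos":[0.09,-0.08,-0.15],"spin":0},{"claw":0,"delta_pos":[0,0,-0.1],"spin":0}]}}

```text
time: 10.12
tool_pos: [438.9, -105.2, 102.5]
tool_rot: [0.678, 0.196, 0.68, -0.199]
wrist_force: [0.1, 0.7, -1.1]
gripper_width: 17.3
```

```bash
python3 - <<'E'
from m import *
st(438.5,-104.8,101,-32.5)
np.save('ims3.npy',ims,allow_pickle=True)
T,S=ims['top'],ims['side']
a=cv2.resize(S['color'][195:245,222:267],None,fx=10,fy=10,interpolation=cv2.INTER_CUBIC)
b=cv2.resize(T['color'][195:225,275:300],None,fx=10,fy=10,interpolation=cv2.INTER_CUBIC)
C=np.zeros((500,800,3),np.uint8); C[:500,:450]=a; C[:300,500:750]=b
cv2.imwrite('pics/hov2.png',C)
E
```

```text
t 10.93 p [ 438.74 -105.11  102.86] yaw -32.42 tilt [-0.003 -0.005 -1.   ] F [-0.79  0.74 -1.77] M [-0.022  0.008 -0.049] w 17.0 q6 1.91
units to go [-0.01   0.012 -0.074] spin -0.017
```

View pics/hov2.png

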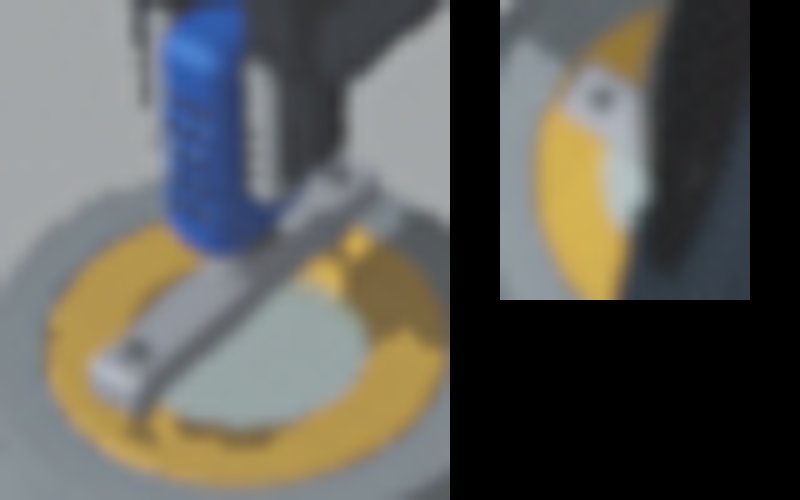

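The pins now hang just above the holes: side dots at (137,350) and (342,173), pin 2 tip at (143,410) over hole (148,432), top dot at (601,97).

```bash
python3 - <<'E'
from rel import *
ims=np.load('ims3.npy',allow_pickle=True).item();S=ims['side'];T=ims['top']
f=lambda x,y,s,ox,oy:((x+.5)/s-.5+ox,(y+.5)/s-.5+oy)
def local(i,u,v,r=1.6):
    g=cv2.cvtColor(i['color'],cv2.COLOR_BGR2GRAY).astype(float); yy,xx=np.mgrid[:384,:512]; m=np.hypot(xx-u,yy-v)<=r
    w=np.clip(np.percentile(g[m],70)-g,0,None)*m; return (w*xx).sum()/w.sum(),(w*yy).sum()/w.sum()
td=f(101,97,10,275,195); s2=f(137,350,10,222,195); s1=f(342,173,10,222,195)
for nm,a,b,c in((('hand'),td,s1,s2),('cent',local(T,*td),local(S,*s1),local(S,*s2))):
  for z in(74.86,76):
    p=ray(S,*b,z);q=ray(S,*c,z);d=p-q
    print(nm,z,'top1',(ray(T,*a,z)-ray(T,283.59,204.89,52))[:2].round(2),'s1',(p-ray(S,255.3,219.88,52))[:2].round(2),'s2',(q-ray(S,235.7,237.76,52))[:2].round(2),np.linalg.norm(d).round(1),np.degrees(np.arctan2(-d[0],d[1])).round(2))
E
```

```text
hand 74.86 top1 [ 0.25 -0.23] s1 [1.17 0.71] s2 [-0.11  0.8 ] 69.3 -33.25
hand 76 top1 [ 0.19 -0.11] s1 [ 1.28 -0.59] s2 [ 0.07 -0.39] 69.1 -33.25
cent 74.86 top1 [ 0.05 -0.55] s1 [0.15 1.4 ] s2 [0.17 0.69] 69.2 -31.99
cent 76 top1 [-0.01 -0.43] s1 [0.27 0.09] s2 [ 0.35 -0.5 ] 69.1 -31.99
```

Call:
{"fn": "arm_command", "kwargs": {"series": [{"claw":0,"delta_pos":[0,0,-0.08],"spin":0},{"claw":0,"delta_pos":[-0.01,0.01,-0.04],"spin":0},{"claw":0,"delta_pos":[0,0,-0.03],"spin":0}]}}

```text
time: 11.3
tool_pos: [438.5, -104.8, 98.8]
tool_rot: [0.678, 0.196, 0.68, -0.199]
wrist_force: [0.1, -0.2, -1.4]
gripper_width: 17.4
```

```bash
python3 -c "
from h import *
st(438.6,-104.95,97,-32.4)"
```

```text
t 11.3 p [ 438.49 -104.82   98.83] yaw -32.42 tilt [-0.003 -0.005 -1.   ] F [ 0.06 -0.23 -1.36] M [ 0.01  -0.048 -0.013] w 17.4 q6 1.91
units to go [ 0.004 -0.005 -0.073] spin 0.004
```

Call:
{"fn": "arm_command", "kwargs": {"series": [{"claw":0,"delta_pos":[0,0,-0.04],"spin":0}]}}

```text
time: 11.42
tool_pos: [438.5, -104.8, 97.8]
tool_rot: [0.678, 0.196, 0.68, -0.199]
wrist_force: [-0.4, 0.0, -0.5]
gripper_width: 17.7
```

Call:
{"fn": "arm_command", "kwargs": {"series": [{"claw":0,"delta_pos":[0,0,-0.04],"spin":0}]}}

```text
time: 11.55
tool_pos: [438.5, -104.8, 96.7]
tool_rot: [0.678, 0.196, 0.68, -0.199]
wrist_force: [1.3, -0.3, -1.5]
gripper_width: 17.3
```

```bash
python3 -c "
from h import *
st(438.6,-104.95,97,-32.4)"
```

```text
t 11.55 p [ 438.52 -104.84   96.71] yaw -32.42 tilt [-0.003 -0.005 -1.   ] F [ 1.26 -0.28 -1.54] M [ 0.024 -0.087  0.002] w 17.3 q6 1.91
units to go [ 0.003 -0.005  0.012] spin 0.005
```

Call:
{"fn": "arm_command", "kwargs": {"series": [{"claw":0,"delta_pos":[0,0,-0.04],"spin":0}]}}

```text
time: 11.68
tool_pos: [438.6, -104.8, 95.7]
tool_rot: [0.679, 0.196, 0.679, -0.199]
wrist_force: [0.0, -0.6, -1.1]
gripper_width: 17.1
```

Call:
{"fn": "arm_command", "kwargs": {"series": [{"claw":0,"delta_pos":[0,0,-0.03],"spin":0}]}}

```text
time: 11.8
tool_pos: [438.7, -104.8, 94.9]
tool_rot: [0.679, 0.196, 0.679, -0.199]
wrist_force: [0.1, 0.0, -1.2]
gripper_width: 17.3
```

```bash
python3 -c "
from h import *
st(438.6,-104.95,97,-32.4)"
```

```text
t 11.8 p [ 438.69 -104.84   94.9 ] yaw -32.42 tilt [-0.003 -0.005 -1.   ] F [ 0.14  0.03 -1.24] M [ 0.031 -0.014  0.016] w 17.3 q6 1.91
units to go [-0.004 -0.004  0.084] spin 0.004
```

No contact force below the expected touch height, so the pins seem to be entering. I keep going down gently.

Call:
{"fn": "arm_command", "kwargs": {"series": [{"claw":0,"delta_pos":[0,0,-0.03],"spin":0},{"claw":0,"delta_pos":[0,0,-0.03],"spin":0}]}}

```text
time: 12.05
tool_pos: [438.7, -104.9, 93.3]
tool_rot: [0.679, 0.196, 0.679, -0.199]
wrist_force: [-0.4, -0.5, -1.5]
gripper_width: 17.2
```

Call:
{"fn": "arm_command", "kwargs": {"series": [{"claw":0,"delta_pos":[0,0,-0.03],"spin":0},{"claw":0,"delta_pos":[0,0,-0.03],"spin":0}]}}

```text
time: 12.3
tool_pos: [438.7, -104.9, 91.7]
tool_rot: [0.679, 0.196, 0.679, -0.199]
wrist_force: [0.1, 0.4, -1.4]
gripper_width: 17.6
```

```bash
python3 -c "
from h import *
st(438.6,-104.95,90,-32.4)"
```

```text
t 12.3 p [ 438.7  -104.88   91.7 ] yaw -32.42 tilt [-0.003 -0.005 -1.   ] F [ 0.07  0.4  -1.39] M [ 0.018 -0.069  0.036] w 17.6 q6 1.91
units to go [-0.004 -0.003 -0.068] spin 0.005
```

Call:
{"fn": "arm_command", "kwargs": {"series": [{"claw":0,"delta_pos":[0,0,-0.02],"spin":0},{"claw":0,"delta_pos":[0,0,-0.02],"spin":0}]}}

```text
time: 12.55
tool_pos: [438.7, -104.8, 90.6]
tool_rot: [0.679, 0.196, 0.679, -0.199]
wrist_force: [0.4, -0.3, -2.3]
gripper_width: 17.7
```

Call:
{"fn": "arm_command", "kwargs": {"series": [{"claw":0,"delta_pos":[0,0,-0.02],"spin":0}]}}

```text
time: 12.68
tool_pos: [438.7, -104.9, 90.1]
tool_rot: [0.679, 0.196, 0.679, -0.199]
wrist_force: [-1.2, -0.2, 4.1]
gripper_width: 17.3
```

Call:
{"fn": "arm_command", "kwargs": {"series": [{"claw":0,"delta_pos":[0,0,-0.02],"spin":0}]}}

```text
time: 12.8
tool_pos: [438.8, -105.0, 90.0]
tool_rot: [0.679, 0.196, 0.679, -0.199]
wrist_force: [-5.2, 0.5, 13.2]
gripper_width: 17.2
```

```bash
python3 -c "
from h import *
st(438.6,-104.95,90,-32.4)"
```

```text
t 12.8 p [ 438.77 -104.95   89.96] yaw -32.42 tilt [-0.002 -0.005 -1.   ] F [-5.24  0.46 13.15] M [0.293 0.949 0.01 ] w 17.2 q6 1.91
units to go [-0.007  0.     0.002] spin 0.005
```

Seating is confirmed: the bar touches at z = 90.1, exactly as predicted from the rest. I ease off and start turning clockwise in small steps.

Call:
{"fn": "arm_command", "kwargs": {"series": [{"claw":0,"delta_pos":[0,0,0.01],"spin":0},{"claw":0,"delta_pos":[0,0,0],"spin":0}]}}

```text
time: 13.05
tool_pos: [438.8, -105.0, 90.3]
tool_rot: [0.679, 0.196, 0.679, -0.199]
wrist_force: [0.5, -0.1, -1.9]
gripper_width: 17.3
```

```bash
python3 -c "
from h import *
st()"
```

```text
t 13.05 p [ 438.75 -104.96   90.28] yaw -32.42 tilt [-0.002 -0.005 -1.   ] F [ 0.49 -0.13 -1.89] M [0.015 0.009 0.007] w 17.3 q6 1.91
```

Call:
{"fn": "arm_command", "kwargs": {"series": [{"claw":0,"delta_pos":[0,0,0],"spin":-0.2},{"claw":0,"delta_pos":[0,0,0],"spin":-0.2},{"claw":0,"delta_pos":[0,0,0],"spin":-0.2}]}}

```text
time: 13.42
tool_pos: [439.3, -105.2, 90.3]
tool_rot: [0.674, 0.213, 0.674, -0.217]
wrist_force: [0.5, -1.2, -2.4]
gripper_width: 17.3
```

```bash
python3 -c "
from h import *
st()"
```

```text
t 13.43 p [ 439.34 -105.16   90.33] yaw -35.34 tilt [-0.001 -0.005 -1.   ] F [ 0.48 -1.2  -2.41] M [-0.14  -0.284  0.246] w 17.3 q6 1.96
```

Call:
{"fn": "arm_command", "kwargs": {"series": [{"claw":0,"delta_pos":[0,0,0],"spin":-0.25},{"claw":0,"delta_pos":[0,0,0],"spin":-0.25},{"claw":0,"delta_pos":[0,0,0],"spin":-0.25},{"claw":0,"delta_pos":[0,0,0],"spin":-0.25},{"claw":0,"delta_pos":[0,0,0],"spin":-0.25}]}}

```text
time: 14.05
tool_pos: [439.4, -105.2, 90.3]
tool_rot: [0.661, 0.248, 0.661, -0.252]
wrist_force: [3.0, -1.2, -1.3]
gripper_width: 17.4
```

```bash
python3 -c "
from h import *
st()"
```

```text
t 14.05 p [ 439.37 -105.24   90.33] yaw -41.48 tilt [-0.002 -0.005 -1.   ] F [ 3.05 -1.22 -1.31] M [-0.275 -0.39   0.223] w 17.4 q6 2.06
```

Call:
{"fn": "arm_command", "kwargs": {"series": [{"claw":0,"delta_pos":[0.005,0,0],"spin":-0.25},{"claw":0,"delta_pos":[0.005,0,0],"spin":-0.25},{"claw":0,"delta_pos":[0,0,0],"spin":-0.25},{"claw":0,"delta_pos":[0,0,0],"spin":-0.25},{"claw":0,"delta_pos":[0,0,0],"spin":-0.25},{"claw":0,"delta_pos":[0,0,0],"spin":-0.25},{"claw":0,"delta_pos":[0,0,0],"spin":-0.25}]}}

```text
time: 14.92
tool_pos: [439.6, -105.3, 90.3]
tool_rot: [0.64, 0.297, 0.641, -0.301]
wrist_force: [1.0, -1.2, -1.8]
gripper_width: 17.6
```

```bash
python3 -c "
from h import *
st()"
```

```text
t 14.93 p [ 439.57 -105.33   90.33] yaw -50.08 tilt [-0.003 -0.005 -1.   ] F [ 0.96 -1.19 -1.82] M [-0.4   -0.368  0.279] w 17.6 q6 2.21
```

Call:
{"fn": "arm_command", "kwargs": {"series": [{"claw":0,"delta_pos":[0,0,0],"spin":-0.25},{"claw":0,"delta_pos":[0,0,0],"spin":-0.25},{"claw":0,"delta_pos":[0,0,0],"spin":-0.25},{"claw":0,"delta_pos":[0,0,0],"spin":-0.25},{"claw":0,"delta_pos":[0,0,0],"spin":-0.25},{"claw":0,"delta_pos":[0,0,0],"spin":-0.25},{"claw":0,"delta_pos":[0,0,0],"spin":-0.25},{"claw":0,"delta_pos":[0,0,0],"spin":-0.25}]}}

```text
time: 15.92
tool_pos: [439.6, -105.5, 90.3]
tool_rot: [0.612, 0.351, 0.613, -0.355]
wrist_force: [2.0, -2.4, -1.8]
gripper_width: 17.5
```

```bash
python3 -c "
from h import *
st()"
```

```text
t 15.93 p [ 439.6  -105.47   90.33] yaw -59.91 tilt [-0.004 -0.005 -1.   ] F [ 1.98 -2.35 -1.77] M [-0.501 -0.418  0.275] w 17.5 q6 2.38
```

Call:
{"fn": "arm_command", "kwargs": {"series": [{"claw":0,"delta_pos":[0,0,0],"spin":-0.25},{"claw":0,"delta_pos":[0,0,0],"spin":-0.25},{"claw":0,"delta_pos":[0,0,0],"spin":-0.25},{"claw":0,"delta_pos":[0,0,0],"spin":-0.25},{"claw":0,"delta_pos":[0,0,0],"spin":-0.25},{"claw":0,"delta_pos":[0,0,0],"spin":-0.25}]}}

```text
time: 16.68
tool_pos: [439.7, -105.6, 90.4]
tool_rot: [0.588, 0.39, 0.589, -0.394]
wrist_force: [2.1, -2.8, -1.4]
gripper_width: 17.2
```

```bash
python3 -c "
from h import *
st()"
```

```text
t 16.68 p [ 439.69 -105.62   90.37] yaw -67.28 tilt [-0.004 -0.005 -1.   ] F [ 2.11 -2.82 -1.42] M [-0.595 -0.41   0.276] w 17.2 q6 2.51
```

Call:
{"fn": "arm_command", "kwargs": {"series": [{"claw":0,"delta_pos":[0,0,0],"spin":-0.12},{"claw":0,"delta_pos":[0,0,0],"spin":-0.12},{"claw":0,"delta_pos":[0,0,0],"spin":-0.12}]}}

```text
time: 17.05
tool_pos: [439.7, -105.6, 90.4]
tool_rot: [0.582, 0.399, 0.583, -0.403]
wrist_force: [0.9, -2.8, -1.5]
gripper_width: 17.4
```

```bash
python3 -c "
from h import *
st()"
```

```text
t 17.05 p [ 439.69 -105.62   90.36] yaw -69.05 tilt [-0.004 -0.005 -1.   ] F [ 0.94 -2.77 -1.47] M [-0.655 -0.402  0.278] w 17.4 q6 2.54
```

Call:
{"fn": "arm_command", "kwargs": {"series": [{"claw":0,"delta_pos":[0,0,0],"spin":-0.12},{"claw":0,"delta_pos":[0,0,0],"spin":-0.12},{"claw":0,"delta_pos":[0,0,0],"spin":-0.12},{"claw":0,"delta_pos":[0,0,0],"spin":-0.12},{"claw":0,"delta_pos":[0,0,0],"spin":-0.12}]}}

```text
time: 17.68
tool_pos: [439.7, -105.7, 90.4]
tool_rot: [0.572, 0.413, 0.572, -0.418]
wrist_force: [1.8, -2.4, -2.1]
gripper_width: 17.3
```

```bash
python3 -c "
from h import *
st()"
```

```text
t 17.68 p [ 439.66 -105.68   90.35] yaw -71.99 tilt [-0.005 -0.004 -1.   ] F [ 1.82 -2.45 -2.13] M [-0.653 -0.444  0.288] w 17.3 q6 2.6
```

Call:
{"fn": "arm_command", "kwargs": {"series": [{"claw":0,"delta_pos":[0,0,0],"spin":-0.12},{"claw":0,"delta_pos":[0,0,0],"spin":-0.12},{"claw":0,"delta_pos":[0,0,0],"spin":-0.12},{"claw":0,"delta_pos":[0,0,0],"spin":-0.12}]}}

```text
time: 18.18
tool_pos: [439.7, -105.7, 90.3]
tool_rot: [0.563, 0.425, 0.564, -0.43]
wrist_force: [1.8, -2.8, -3.4]
gripper_width: 17.3
```

```bash
python3 -c "
from h import *
st()"
```

```text
t 18.18 p [ 439.69 -105.72   90.35] yaw -74.35 tilt [-0.005 -0.004 -1.   ] F [ 1.84 -2.83 -3.43] M [-0.755 -0.405  0.276] w 17.3 q6 2.64
```

Call:
{"fn": "arm_command", "kwargs": {"series": [{"claw":0,"delta_pos":[0.005,-0.01,0],"spin":-0.12},{"claw":0,"delta_pos":[0,0,0],"spin":-0.12},{"claw":0,"delta_pos":[0,0,0],"spin":-0.12},{"claw":0,"delta_pos":[0,0,0],"spin":-0.12}]}}

```text
time: 18.68
tool_pos: [439.7, -105.8, 90.3]
tool_rot: [0.554, 0.437, 0.555, -0.441]
wrist_force: [1.1, -2.5, -2.3]
gripper_width: 17.1
```

```bash
python3 -c "
from h import *
st()"
```

```text
t 18.68 p [ 439.72 -105.81   90.34] yaw -76.71 tilt [-0.005 -0.004 -1.   ] F [ 1.05 -2.52 -2.25] M [-0.533 -0.307  0.255] w 17.1 q6 2.68
```

Call:
{"fn": "arm_command", "kwargs": {"series": [{"claw":0,"delta_pos":[0,0,0],"spin":-0.12},{"claw":0,"delta_pos":[0,0,0],"spin":-0.12},{"claw":0,"delta_pos":[0,0,0],"spin":-0.12},{"claw":0,"delta_pos":[0,0,0],"spin":-0.12}]}}

```text
time: 19.18
tool_pos: [439.7, -105.9, 90.4]
tool_rot: [0.545, 0.448, 0.546, -0.452]
wrist_force: [1.3, -2.6, -1.3]
gripper_width: 17.5
```

```bash
python3 -c "
from h import *
st()"
```

```text
t 19.18 p [ 439.72 -105.87   90.35] yaw -79.06 tilt [-0.005 -0.004 -1.   ] F [ 1.29 -2.61 -1.3 ] M [-0.534 -0.287  0.645] w 17.5 q6 2.72
```

Torque rose from 0.25 to 0.65 N m, which looks like the stop. I check with two more small steps.

Call:
{"fn": "arm_command", "kwargs": {"series": [{"claw":0,"delta_pos":[0,0,0],"spin":-0.1}]}}

```text
time: 19.3
tool_pos: [439.7, -105.8, 90.4]
tool_rot: [0.543, 0.45, 0.544, -0.454]
wrist_force: [1.3, -2.9, -1.5]
gripper_width: 17.2
```

```bash
python3 -c "
from h import *
st()"
```

```text
t 19.3 p [ 439.69 -105.84   90.35] yaw -79.52 tilt [-0.005 -0.004 -1.   ] F [ 1.27 -2.88 -1.48] M [-0.552 -0.273  0.967] w 17.2 q6 2.73
```

Call:
{"fn": "arm_command", "kwargs": {"series": [{"claw":0,"delta_pos":[0,0,0],"spin":-0.08}]}}

```text
time: 19.42
tool_pos: [439.7, -105.8, 90.3]
tool_rot: [0.541, 0.452, 0.543, -0.456]
wrist_force: [1.5, -3.1, -2.2]
gripper_width: 16.9
```

```bash
python3 -c "
from h import *
st()"
```

```text
t 19.43 p [ 439.68 -105.81   90.34] yaw -79.89 tilt [-0.005 -0.004 -1.   ] F [ 1.5  -3.06 -2.18] M [-0.643 -0.254  1.23 ] w 16.9 q6 2.73
```

Torque climbs steadily (0.65, 0.97, 1.23 N m) with hardly any turn, so the ring is at its hard stop. I relieve the torque, then lift straight out.

Call:
{"fn": "arm_command", "kwargs": {"series": [{"claw":0,"delta_pos":[0,0,0],"spin":0.3}]}}

```text
time: 19.55
tool_pos: [439.7, -105.8, 90.3]
tool_rot: [0.547, 0.445, 0.548, -0.449]
wrist_force: [1.3, -2.2, -2.6]
gripper_width: 17.4
```

```bash
python3 -c "
from h import *
st()"
```

```text
t 19.55 p [ 439.7  -105.82   90.34] yaw -78.47 tilt [-0.005 -0.004 -1.   ] F [ 1.33 -2.16 -2.62] M [-0.463 -0.392  0.12 ] w 17.4 q6 2.71
```

Call:
{"fn": "arm_command", "kwargs": {"series": [{"claw":0,"delta_pos":[0.005,-0.01,0],"spin":0.12}]}}

```text
time: 19.68
tool_pos: [439.7, -105.9, 90.3]
tool_rot: [0.549, 0.442, 0.551, -0.446]
wrist_force: [0.8, 1.7, -0.8]
gripper_width: 17.0
```

```bash
python3 -c "
from h import *
st()"
```

```text
t 19.68 p [ 439.71 -105.86   90.29] yaw -77.87 tilt [-0.005 -0.003 -1.   ] F [ 0.76  1.69 -0.8 ] M [ 0.022 -0.04  -0.066] w 17.0 q6 2.7
```

Free now. Lifting out, then I check the ring with a picture.

Call:
{"fn": "arm_command", "kwargs": {"series": [{"claw":0,"delta_pos":[0,0,0.06],"spin":0},{"claw":0,"delta_pos":[0,0,0.06],"spin":0}]}}

```text
time: 19.92
tool_pos: [439.5, -105.8, 93.3]
tool_rot: [0.549, 0.442, 0.551, -0.447]
wrist_force: [1.2, -1.3, -2.4]
gripper_width: 17.5
```

```bash
python3 -c "
from h import *
st()"
```

```text
t 19.93 p [ 439.53 -105.76   93.28] yaw -77.88 tilt [-0.006 -0.003 -1.   ] F [ 1.15 -1.28 -2.41] M [-0.301 -0.381  0.041] w 17.5 q6 2.7
```

Call:
{"fn": "arm_command", "kwargs": {"series": [{"claw":0,"delta_pos":[0,0,0.1],"spin":0},{"claw":0,"delta_pos":[0,0,0.1],"spin":0},{"claw":0,"delta_pos":[0,0,0.3],"spin":0},{"claw":0,"delta_pos":[0,0,0.8],"spin":0},{"claw":0,"delta_pos":[0,0,0.8],"spin":0},{"claw":0,"delta_pos":[0,0.7,0],"spin":0.7},{"claw":0,"delta_pos":[0,0.95,0],"spin":0.95},{"claw":0,"delta_pos":[0,0.95,0],"spin":0.95},{"claw":0,"delta_pos":[0,0.95,0],"spin":0.95},{"claw":0,"delta_pos":[0,0.95,0],"spin":0.95},{"claw":0,"delta_pos":[0,0.95,0],"spin":0.95},{"claw":0,"delta_pos":[0,0.95,0],"spin":0.95},{"claw":0,"delta_pos":[0,0.95,0],"spin":0.95},{"claw":0,"delta_pos":[0,0.95,0],"spin":0.95},{"claw":0,"delta_pos":[0,0.95,0],"spin":0.95},{"claw":0,"delta_pos":[0,0.95,0],"spin":0.95},{"claw":0,"delta_pos":[0,0.8,0],"spin":0.95}]}}

```text
time: 22.05
tool_pos: [438.4, 177.7, 155.0]
tool_rot: [0.69, 0.154, 0.689, -0.156]
wrist_force: [1.1, -0.1, -1.6]
gripper_width: 17.5
```

```bash
python3 - <<'E'
from m import *
st(445.5,189.4,135,10.5)
a=cv2.resize(ims['top']['color'][186:240,267:322],None,fx=7,fy=7,interpolation=cv2.INTER_CUBIC)
b=cv2.resize(ims['side']['color'][205:275,215:280],None,fx=6,fy=6,interpolation=cv2.INTER_CUBIC)
C=np.zeros((430,790,3),np.uint8); C[:378,:385]=a; C[:420,390:780]=b
cv2.imwrite('pics/ring.png',C)
E
```

```text
t 22.85 p [438.48 176.72 154.47] yaw -25.48 tilt [ 0.    -0.004 -1.   ] F [-0.19 -0.52 -1.22] M [ 0.003  0.002 -0.019] w 17.1 q6 2.4
units to go [ 0.281  0.507 -0.779] spin 7.849
```

View pics/ring.png

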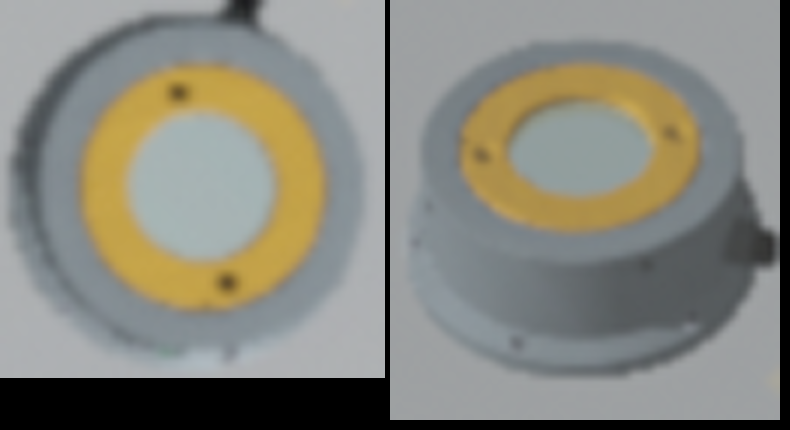

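The ring turned: holes are now at (178,92) and (228,283) in the top crop, about 45° clockwise of before, and the ring is clean. Next I take the spanner to the rest at the pick pose.

Call:
{"fn": "arm_command", "kwargs": {"series": [{"claw":0,"delta_pos":[0.06,0.1,0],"spin":0.95},{"claw":0,"delta_pos":[0.06,0.1,0],"spin":0.95},{"claw":0,"delta_pos":[0.06,0.1,0],"spin":0.95},{"claw":0,"delta_pos":[0.05,0.1,0],"spin":0.95},{"claw":0,"delta_pos":[0.05,0.1,0],"spin":0.95},{"claw":0,"delta_pos":[0,0,-0.5],"spin":0.95},{"claw":0,"delta_pos":[0,0,-0.7],"spin":0.95},{"claw":0,"delta_pos":[0,0,-0.4],"spin":0.9}]}}

```text
time: 23.85
tool_pos: [446.3, 189.9, 114.0]
tool_rot: [0.706, -0.064, 0.703, 0.062]
wrist_force: [0.0, 0.1, -2.0]
gripper_width: 17.3
```

```bash
python3 -c "
from h import *
st(445.5,189.4,90,10.5)"
```

```text
t 23.85 p [446.28 189.86 114.05] yaw 10.22 tilt [ 0.004 -0.002 -1.   ] F [ 0.01  0.1  -1.97] M [-0.037  0.028  0.011] w 17.3 q6 1.8
units to go [-0.031 -0.018 -0.962] spin 0.061
```

Call:
{"fn": "arm_command", "kwargs": {"series": [{"claw":0,"delta_pos":[-0.03,-0.02,-0.6],"spin":0.05},{"claw":0,"delta_pos":[0,0,-0.6],"spin":0},{"claw":0,"delta_pos":[0,0,-0.25],"spin":0},{"claw":0,"delta_pos":[0,0,-0.05],"spin":0}]}}

```text
time: 24.35
tool_pos: [445.3, 189.3, 75.2]
tool_rot: [0.705, -0.066, 0.703, 0.064]
wrist_force: [0.4, 0.1, -0.9]
gripper_width: 17.2
```

```bash
python3 -c "
from h import *
st(445.5,189.4,64.1,10.5)"
```

```text
t 24.35 p [445.27 189.32  75.15] yaw 10.54 tilt [ 0.003 -0.002 -1.   ] F [ 0.36  0.07 -0.89] M [-0.053 -0.014  0.039] w 17.2 q6 1.79
units to go [ 0.009  0.003 -0.442] spin -0.008
```

Call:
{"fn": "arm_command", "kwargs": {"series": [{"claw":0,"delta_pos":[0,0,-0.08],"spin":0},{"claw":0,"delta_pos":[0,0,-0.08],"spin":0},{"claw":0,"delta_pos":[0,0,-0.06],"spin":0}]}}

```text
time: 24.72
tool_pos: [445.9, 189.6, 70.4]
tool_rot: [0.706, -0.066, 0.702, 0.064]
wrist_force: [0.3, 0.0, -1.1]
gripper_width: 17.1
```

Call:
{"fn": "arm_command", "kwargs": {"series": [{"claw":0,"delta_pos":[0,0,-0.06],"spin":0},{"claw":0,"delta_pos":[0,0,-0.06],"spin":0},{"claw":0,"delta_pos":[0,0,-0.04],"spin":0}]}}

```text
time: 25.1
tool_pos: [446.1, 189.6, 66.3]
tool_rot: [0.706, -0.066, 0.702, 0.064]
wrist_force: [-0.3, -0.7, -0.9]
gripper_width: 17.8
```

```bash
python3 -c "
from h import *
st(445.5,189.4,64.1,10.5)"
```

```text
t 25.1 p [446.08 189.64  66.32] yaw 10.53 tilt [ 0.005 -0.002 -1.   ] F [-0.29 -0.71 -0.91] M [-0.008 -0.01   0.034] w 17.8 q6 1.79
units to go [-0.023 -0.009 -0.089] spin -0.007
```

Call:
{"fn": "arm_command", "kwargs": {"series": [{"claw":0,"delta_pos":[0,0,-0.04],"spin":0},{"claw":0,"delta_pos":[0,0,-0.03],"spin":0}]}}

```text
time: 25.35
tool_pos: [446.1, 189.6, 64.4]
tool_rot: [0.706, -0.066, 0.702, 0.064]
wrist_force: [1.1, -0.1, -1.2]
gripper_width: 17.4
```

Call:
{"fn": "arm_command", "kwargs": {"series": [{"claw":0,"delta_pos":[0,0,-0.02],"spin":0}]}}

```text
time: 25.48
tool_pos: [446.1, 189.6, 64.1]
tool_rot: [0.706, -0.066, 0.702, 0.064]
wrist_force: [-4.0, -2.5, 11.2]
gripper_width: 17.5
```

```bash
python3 -c "
from h import *
st(445.5,189.4,64.1,10.5)"
```

```text
t 25.48 p [446.12 189.56  64.06] yaw 10.53 tilt [ 0.005 -0.002 -1.   ] F [-4.03 -2.52 11.23] M [-0.372  0.888  0.052] w 17.5 q6 1.79
units to go [-0.025 -0.007  0.002] spin -0.006
```

The bar sits flat on the rest. Releasing, then retreating straight up.

Call:
{"fn": "arm_command", "kwargs": {"series": [{"claw":0,"delta_pos":[0,0,0],"spin":0},{"claw":1,"delta_pos":[0,0,0],"spin":0},{"claw":1,"delta_pos":[0,0,0],"spin":0},{"claw":1,"delta_pos":[0,0,0],"spin":0},{"claw":1,"delta_pos":[0,0,0],"spin":0},{"claw":1,"delta_pos":[0,0,0],"spin":0},{"claw":1,"delta_pos":[0,0,0],"spin":0},{"claw":1,"delta_pos":[0,0,0.3],"spin":0},{"claw":1,"delta_pos":[0,0,0.8],"spin":0},{"claw":1,"delta_pos":[0,0,0.9],"spin":0},{"claw":1,"delta_pos":[0,0,0.9],"spin":0},{"claw":1,"delta_pos":[0,0,0.9],"spin":0},{"claw":1,"delta_pos":[-0.3,-0.9,0.8],"spin":0},{"claw":1,"delta_pos":[-0.3,-1,0],"spin":0},{"claw":1,"delta_pos":[-0.3,-1,0],"spin":0},{"claw":1,"delta_pos":[-0.3,-1,0],"spin":0},{"claw":1,"delta_pos":[-0.3,-0.5,0],"spin":0},{"claw":1,"delta_pos":[0,0,0],"spin":0}]}}

```text
time: 27.72
tool_pos: [407.8, 77.1, 188.3]
tool_rot: [0.708, -0.066, 0.7, 0.065]
wrist_force: [-0.0, 0.2, -0.1]
gripper_width: 85.0
```

```bash
python3 - <<'E'
from m import *
st()
f=lambda x,y:((x+.5)/7-.5+267,(y+.5)/7-.5+186)
T=ims['top']
h=[ray(T,*dark(T,*f(*p),2.6),52) for p in((178,92),(228,283))]; d=h[0]-h[1]
print('holes',np.round(h,1).tolist(),'ang',np.degrees(np.arctan2(-d[0],d[1])))
a=cv2.resize(T['color'][180:300,130:390],(780,360)); b=cv2.resize(ims['side']['color'][100:300,130:390],(312,240)) ; c=cv2.resize(ims['side']['color'][125:190,220:300],(295,240),interpolation=cv2.INTER_CUBIC)
C=np.zeros((600,780,3),np.uint8);C[:360]=a;C[360:,:312]=b;C[360:,320:615]=c
cv2.imwrite('pics/end.png',C)
E
```

```text
t 28.52 p [408.04  77.46 187.92] yaw 10.63 tilt [ 0.01  -0.001 -1.   ] F [-0.07  0.16 -0.35] M [ 0.004  0.002 -0.012] w 85.5 q6 1.57
holes [[469.6, -96.7, 52.0], [403.0, -112.4, 52.0]] ang -76.67342859451696
```

View pics/end.png

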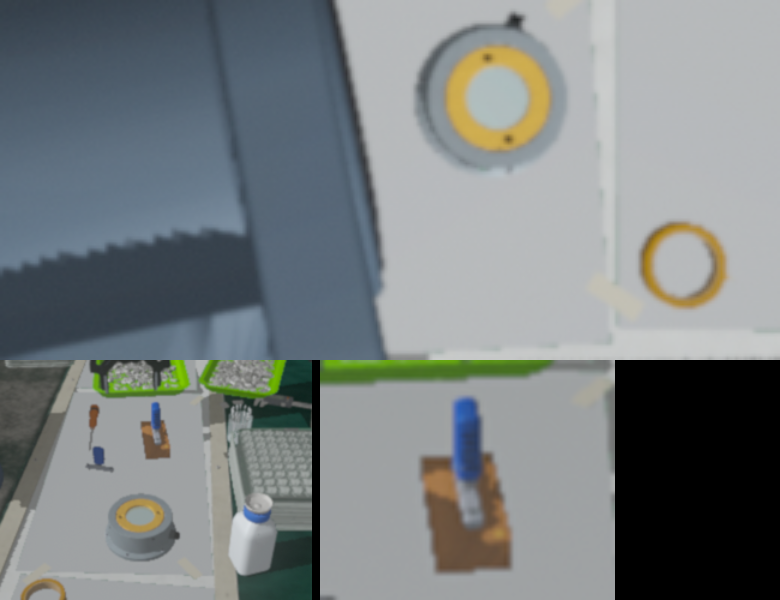

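The spanner stands upright in the rest (side crop, 465,450), and the driver, tape and bottle are where they were. The ring holes show a turn of 44.2° (0.77 rad), which fits reaching home. Handing in.

```bash
python3 -c "
from h import *
print(ctrl.sign_off()); st()"
```

```text
the job is handed in; nothing more can be done
None
the job is handed in; nothing more can be done
```

The ring is screwed home, the spanner is back upright in its rest, and the job is handed in. I used about 28.5 s of the 72 s.

- **Seating:** I took the larger spanner from the rest and lined it up over the ring holes by camera. It went down with no resistance until the bar touched the ring at the predicted height (13 N briefly). Both pins were fully in before any turning.
- **Turning:** The ring turned clockwise in small steps at its normal friction of about 0.25 N m. At the stop the torque rose from 0.65 to 1.23 N m with hardly any movement. I stopped there, eased off within the play of the pins and lifted straight out. That peak is about 18 N a pin, below the 25 N limit.
- **Checks:** The holes moved about 44° (0.77 rad) in the camera, inside the 0.7 to 0.95 rad expected. The tool itself turned about 46.5°; the difference fits pin play and camera error. The ring's own angle can't be read directly, so reaching home is inferred from the torque rise.
- **Final picture:** The spanner stands in its rest with the gripper open and clear. The driver, tape and bottle look unmoved; I didn't measure them, and the swab jar I only glanced at.
- **Disagreements:** The two cameras and the arm differed by about 2 mm. I removed this by measuring the spanner relative to the holes.

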